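Take the flat battery out of the food bank's parcel scale

ROBOT

A 6-joint arm with a two-finger parallel gripper is mounted at the origin on the work surface. World frame = base frame: x ahead of the robot, y to its left, z up, the work surface at z = 0. Lengths are in m, angles in rad, forces in N, time in s.
With the tool pointing down it reaches from about 0.4 to 0.925 m from the base axis. Payload 3.4 kg.
Tool frame: the origin (TCP) lies midway between the tips of the shut fingers; the grasp point (between the pads) lies 19 mm behind it; z points along the fingers, y is the line along which they close (so a half turn about z gives the same grasp; the last joint's range is limited). The gripper opens to 85 mm and grips with 20 to 120 N. Pads are 22 mm wide; open, the fingers measure 114 mm over their backs; the gripper's body (76 mm by 85 mm) begins 54 mm behind the grasp point. The pads swing forward as they close: fully open they stand 13 mm farther back than shut.
Start: joints at [-1.266, 0.307, 1.506, -0, 1.328, -0.073], TCP at [0.212, -0.534, 0.231] pointing down, gripper open.
Joint ranges: [-3.12, 3.12], [-1.05, 2.28], [0.14, 2.33], [-1.42, 4.57], [0.1, 2.73], [-2.68, 2.68]. Speed limits (rad/s): [2.57, 2.57, 3.14, 3.14, 3.14, 3.14].

INTERFACE

Orientations are given as [roll, pitch, yaw] about the fixed x, y, z axes, in that order (R = Rz(yaw) Ry(pitch) Rx(roll)).
In Python, from rig import get_obs, camera, calibration, close_job gives the robot as it stands. The module is installed in compiled form; this text tells all that it offers.
- The arm moves only by the tool arm_command, never from a script. Its argument "deltas" is a list of rows, each a list of 5 numbers: the opening, from 0 (shut) to 1 (fully open), then the shift along the tool's x, y, z in m, then the turn about the tool's z in degrees. In form: [[fingers, tx, ty, tz, yaw], ...]. A call has 1 to 20 rows; each row is the pose to reach, as a shift and turn from the pose commanded when the call began, along the tool's axes at that moment; what a row does not reach only later rows make up. A row lasts 1/10 s, in which the tool goes at most 50 mm and 8.59 degrees, less where a joint would pass 70% of its speed; a pose out of reach is approached as far as the arm can. A call with a gripper value outside its range is refused whole. The fingers move at their own pace and stop on an object; "force" is the grip in N (left out, the last holds). Time passes only in rows, so rows that repeat a pose let the fingers close. It gives the time, the measured TCP pose, the force, the opening and the grip force at its end, in the units of the state.
- get_obs(): the state, without advancing time (a new reading comes with each control period).
- camera(name): name is "scene" or "top"; returns the picture (384x512x3 uint8, red, green, blue); there is no depth.
- calibration(name): a dict with "vfov" (degrees; the focal length in pixels is half the picture's height over the tangent of half this angle, whatever the lens; pixels are square), "cx", "cy" (the principal point, pixels), "rvec" (rotation vector, rad) and "tvec" (3), from world to camera coordinates, as OpenCV has them. Camera axes: x right, y down, z forward; pixel columns grow to the right and rows downward; lengths in m; the calibration is good to about 2 mm. A picture is of the moment at which its call begins. calibration takes no time and is no camera call.
- close_job(): hands the job in; it is judged then, once.
The state is a dict: "time": time; "joint_positions": joint angles; "dq": joint speeds; "joint_efforts": joint torques, N m; "position": TCP position; "eef_rot": TCP orientation; "wrist_force": force on the tool from outside, world axes, zero at the start; "moment": the same for the moment, N m; "width": finger opening in m; "grasp_force": force on a finger pad.
Only numpy, scipy, OpenCV 4.12 (cv2) and the standard library are available. Lean on these libraries where they do the work, as an engineer would, in place of code of your own. Each camera call takes 0.05 s, during which the arm holds its last target. There are 200 camera calls.

TASK

The parcel scale's battery is flat. Turn both turn buttons well aside (each turns only one way, so feel which; do not lift the panel before both are aside), lift the access panel out of its frame, then draw the battery straight out of its pocket by the tab on its top. Lay the panel flat, grip bar up, and stand the battery upright, tab up, side by side on the cork mat, setting both down without dropping them; leave the tins and the jar where they stand and the buttons turned aside.

Things in the scene. Friction and masses are not known exactly. Their poses are not given: they have to be found in the camera images.
- scale: Parcel scale, fixed: grey terminal with a sloping face 180 mm up the slope by 250 mm wide, and behind it (x = 125 to 345 mm) a steel platform 240 mm wide, top at 62 mm. Origin on the bench under the face's centre, z up, y along its width. The face is 30 degrees from level, rising to the scale's +x; its outward normal is (-0.5, 0, 0.866) in the scale's frame, up and towards the robot.
- face_mid (a point): Centre of the sloping face, level with its flat outer frame, 110 mm above the bench. Around it a recess 103 mm up the slope by 123 mm wide and 6 mm deep holds the panel on an 8.5 mm ledge. Below the panel is a bay 86 mm up the slope by 106 mm wide, its floor 30 mm below the face. All walls are square to the face. Axes as the scale's (not tilted).
- pocket_mouth (a point): Centre of the mouth of the battery's pocket in the bay's floor, 30 mm straight in from the face's centre: 63 mm up the slope by 83 mm wide, 36 mm deep. About 37 mm are free on each side of the tab, up and down the slope, so a gripper must go into the bay only part open. Axes as the scale's (not tilted).
- button_a (a joint): Turn button a: black bar 60 x 12 mm on the frame left or right of the panel. Rad, positive counter-clockwise seen from outside the face; 0: bar along the scale's y, inner end 12 mm over the panel. Starts within 0.15 of 0. Turns one way only, up to 1.8; the other way a hidden stop blocks it at 0.2: feel which. Stiff (0.04 N m), stays where left. Over 1.2 either way it is well aside and clears the panel.
- button_b (a joint): Turn button b, the same as button a, on the other side of the panel; its free way is the opposite of button a's.
- pivot_a (a point): Point on button a's turning axis, on the top of the bar, 14 mm out from the face, 78 mm to the side of the face's centre. The bar is 12 mm thick (its x), 60 mm long (its y, turning about its middle) and reaches down to 1.5 mm from the face. z points out of the face.
- pivot_b (a point): The same point on button b.
- panel_mid (a point): Access panel, loose: aluminium plate 100 x 120 mm, 5 mm thick, with a grip bar across its middle 44 mm long (along y), 12 mm thick (along x), 22 mm high over the plate; about 0.14 kg. Point at its centre, 13.5 mm above its underside; z out of the plate on the bar's side. In the scale the plate lies 1 mm below the face, 1.5 mm play all round, x up the slope.
- battery_mid (a point): Battery, loose: black block 60 x 80 mm, 36 mm high, with a tab on its top 40 mm long (along y), 12 mm thick (along x), 20 mm high, the only grip; about 0.35 kg. Point at its centre, 28 mm above its underside; z to the tab. In its pocket it stands square to the face, block level with the bay's floor, tab's end 10 mm below the face, 1.5 mm play all round. Hidden by the panel at first.
- mat: Cork mat fixed on the bench on the scale's left or right, 240 mm (x) by 200 mm (y), 3 mm thick. Origin at the centre of its underside; z up.
- tin_scale: Bystander: food tin, 74 mm across, 110 mm high, standing on the weighing platform. Origin at the centre of its underside.
- tin_bench: Bystander: food tin, 74 mm across, 110 mm high, on the bench beyond the mat. Origin at the centre of its underside.
- jar_bench: Bystander: glass jar, 66 mm across, 100 mm high, on the bench beyond the mat. Origin at the centre of its underside.
There are look-alikes about, which are no part of the job. What is meant by the part that bears panel_mid is not orange or turquoise, and is the larger of those in its own colour.

How it is judged:
By the outcome, as a careful person would: the job done as asked, in the order asked, and still so for the second after the job is handed in, with the robot touching nothing.
It also fails if it takes over 72 s, if anything falls off the work surface, if the arm or the gripper's body presses on something with over 40 N, if the wrist force passes 120 N, or if a joint passes its speed limit or range.

## Working session

There is one attempt and no reset: what is moved stays moved. The work goes in short steps, Python scripts to look and compute and a tool call to move; the robot and the scene stay as the last step left them, time stands still between calls to the robot, and variables do not carry over. Pictures are saved under pics/ and viewed, at most 10 in all, crops included, and the job is handed in when it is done.

Besides the shell and the picture viewer there is one more tool, called after "Call:" by a JSON object that holds its "fn" and its "kwargs". arm_command: Moves the arm, as the interface text tells. Its arguments: {"type":"object","properties":{"deltas":{"type":"array"},"force":{"type":"number"}},"required":["deltas"]}

```bash
mkdir -p pics; ls
python3 - <<'E'
from rig import *
import cv2,numpy as np
for n in ("scene","top"):
    im=camera(n); cv2.imwrite(f"pics/{n}0.png",cv2.cvtColor(im,cv2.COLOR_RGB2BGR)); print(n,calibration(n))
o=get_obs(); print(o)
E
```

```text
pics
scene {'vfov': 44.72557524328718, 'cx': 254.28587218765992, 'cy': 184.05295465293136, 'rvec': array([ 1.81685207,  2.04977491, -0.55599506]), 'tvec': array([-0.01813662, -0.46212729,  1.49101214])}
top {'vfov': 55.20635834053577, 'cx': 257.1319570031171, 'cy': 190.9795541610663, 'rvec': array([ 2.10880787, -2.10573243,  0.23539067]), 'tvec': array([0.06108583, 0.59142897, 1.01347322])}
{'time': 0.1, 'joint_positions': array([-1.26648193e+00,  3.07525134e-01,  1.50754899e+00, -1.76478178e-05,
        1.32841708e+00, -7.34792722e-02]), 'dq': array([ 0.00038286, -0.00251838, -0.00297109,  0.0015844 ,  0.0013721 ,
        0.00049259]), 'joint_efforts': array([ 1.41500856e-03, -4.58529282e+01, -2.52610266e+01, -2.09532573e-06,
        5.56126528e-03, -3.75401180e-05]), 'position': array([ 0.21189208, -0.53385066,  0.23045538]), 'eef_rot': array([-3.13969797e+00, -1.22300809e-04,  3.77797808e-01]), 'wrist_force': array([-0.27982244,  0.63807679, -0.2059857 ]), 'moment': array([ 0.05900448, -0.00448287, -0.01468117]), 'grasp_force': 0.0, 'width': 0.0855158841956889}
```

View pics/scene0.png

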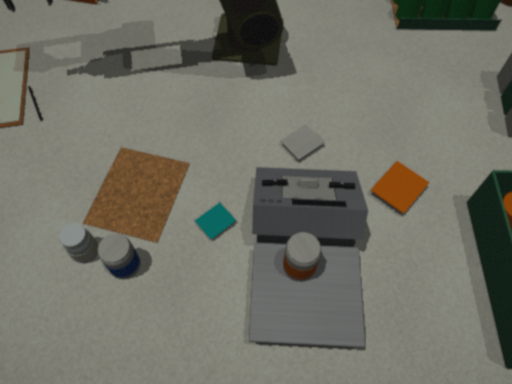

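View pics/top0.png

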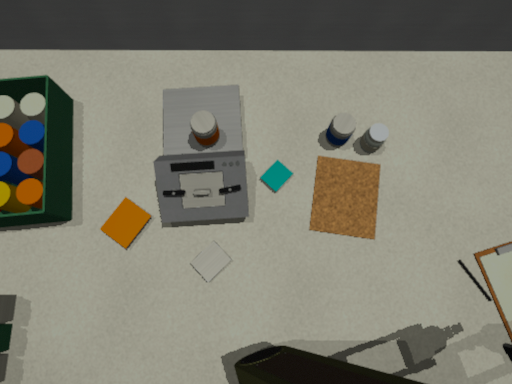

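The scene camera looks back towards the robot. The top view shows the scale at (155–248, 85–225) with the panel at (202,190) and the black buttons at (174,193) and (230,189). The mat is at (346,198), with the jar and tin just beyond it at (340,130) and (376,137). The loose orange, turquoise and small grey plates are look-alikes.

```bash
cat > h.py <<'E'
import numpy as np,cv2
from rig import *
def ray(n,uv):
    c=calibration(n); R=cv2.Rodrigues(np.array(c["rvec"]))[0]; t=np.array(c["tvec"])
    f=192/np.tan(np.radians(c["vfov"]/2))
    uv=np.atleast_2d(np.asarray(uv,float)); d=np.c_[(uv[:,0]-c["cx"])/f,(uv[:,1]-c["cy"])/f,np.ones(len(uv))]@R
    return -R.T@t,d
def onz(n,uv,z):
    o,d=ray(n,uv); return o+d*((z-o[2])/d[:,2])[:,None]
def onplane(n,uv,p,nn):
    o,d=ray(n,uv); return o+d*(((p-o)@nn)/(d@nn))[:,None]
def proj(n,P):
    c=calibration(n); f=192/np.tan(np.radians(c["vfov"]/2))
    K=np.array([[f,0,c["cx"]],[0,f,c["cy"]],[0,0,1]])
    return cv2.projectPoints(np.atleast_2d(np.asarray(P,float)),np.array(c["rvec"]),np.array(c["tvec"]),K,None)[0][:,0]
def tri(a,b):
    o1,d1=ray("scene",a);o2,d2=ray("top",b);d1=d1[0];d2=d2[0]
    s=np.linalg.lstsq(np.c_[d1,-d2],o2-o1,rcond=None)[0]; p=o1+s[0]*d1;q=o2+s[1]*d2
    return (p+q)/2,np.linalg.norm(p-q)
E
python3 - <<'E'
from h import *
np.set_printoptions(precision=4,suppress=True)
for n in("top","scene"):
    im=cv2.imread(f"pics/{n}0.png"); hsv=cv2.cvtColor(im,cv2.COLOR_BGR2HSV)
    m=cv2.inRange(hsv,(8,80,60),(22,200,230)); 
    cs=[c for c in cv2.findContours(m,0,2)[0] if cv2.contourArea(c)>2500]
    for c in cs:
        r=cv2.minAreaRect(c); q=cv2.approxPolyDP(c,8,True)[:,0]; print(n,"mat",r,q.tolist()); print(onz(n,q,.003), onz(n,[r[0]],.003))
a=cv2.imread("pics/top0.png")[140:235,145:260]; b=cv2.imread("pics/scene0.png")[155:255,240:380]
cv2.imwrite("pics/crop.png",np.vstack([cv2.resize(a,(690,300*690//690-10),interpolation=cv2.INTER_CUBIC) if 0 else cv2.copyMakeBorder(cv2.resize(a,None,fx=3,fy=3,interpolation=cv2.INTER_CUBIC),0,0,0,420-345,0),cv2.resize(b,None,fx=3,fy=3,interpolation=cv2.INTER_CUBIC)]))
E
```

```text
top mat ((345.71844482421875, 197.14334106445312), (65.72320556640625, 76.18048858642578), 6.709836959838867) [[318, 156], [310, 229], [374, 238], [379, 164]]
[[ 0.7194 -0.1316  0.003 ]
 [ 0.487  -0.0992  0.003 ]
 [ 0.46   -0.2921  0.003 ]
 [ 0.6933 -0.3239  0.003 ]] [[ 0.5861 -0.213   0.003 ]]
scene mat ((135.95236206054688, 192.9805908203125), (76.1796646118164, 94.80440521240234), 22.166345596313477) [[121, 148], [83, 222], [157, 241], [188, 163]]
[[ 0.461  -0.2929  0.003 ]
 [ 0.6905 -0.3281  0.003 ]
 [ 0.7186 -0.1333  0.003 ]
 [ 0.4871 -0.1016  0.003 ]] [[ 0.5937 -0.2174  0.003 ]]
```

View pics/crop.png

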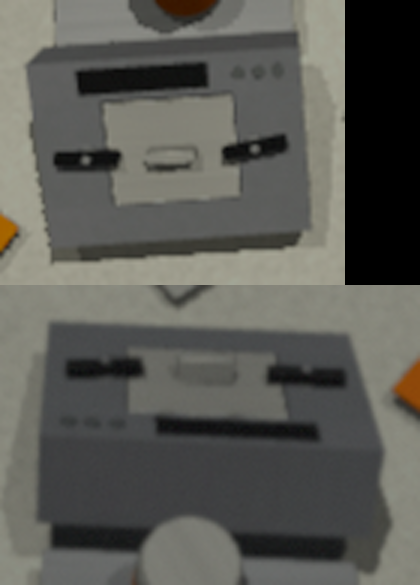

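The mat is clear, and the crops show the pivot dots: top at about (174,193) and (230,189), scene at about (342,183) and (276,179). Next I cast rays through them and through the panel corners.

Run:
```python
from h import *
np.set_printoptions(precision=4,suppress=True)
def dot(n,u,v):
    g=cv2.cvtColor(cv2.imread(f"pics/{n}0.png"),cv2.COLOR_BGR2GRAY).astype(float)
    w=g[v-2:v+3,u-2:u+3]; w=np.clip(w-np.percentile(w,55),0,None); Y,X=np.mgrid[v-2:v+3,u-2:u+3]
    return [(w*X).sum()/w.sum(),(w*Y).sum()/w.sum()]
P={}
for n,pl,pr in(("top",(174,193),(230,189)),("scene",(342,183),(276,179))):
    d=[dot(n,*pl),dot(n,*pr)]; P[n]=onz(n,d,.1221); print(n,d,P[n].tolist(),np.linalg.norm(P[n][0]-P[n][1]))
    im=cv2.imread(f"pics/{n}0.png"); m=cv2.inRange(im,(0,0,0),(45,45,45))
    for c in cv2.findContours(m,0,2)[0]:
        if 40<cv2.contourArea(c)<400:
            print(n,"dark",cv2.minAreaRect(c))
print([tri(dot("scene",*a),dot("top",*b)) for a,b in(((342,183),(174,193)),((276,179),(230,189)))])
im=cv2.imread("pics/top0.png"); print(im[193,185:222].tolist()[:8], im[180,200],im[215,200])
g=cv2.cvtColor(im,cv2.COLOR_BGR2GRAY)
m=cv2.inRange(im,(110,110,110),(255,255,255)); m[:, :168]=0
cs=[c for c in cv2.findContours(m[165:215,168:238].copy(),0,2,offset=(168,165))[0] if cv2.contourArea(c)>300]
for c in cs:
    q=cv2.approxPolyDP(cv2.convexHull(c),5,True)[:,0];r=cv2.minAreaRect(c); print(q.tolist(),r, cv2.contourArea(c))
for u,v,z in((205,118,.172),(340,122,.11),(376,133,.1)): print(onz("top",[[u,v]],z))
```

```text
top [[np.float64(173.1032637774211), np.float64(192.9716425896201)], [np.float64(229.4781043791242), np.float64(189.127774445111)]] [[0.5725176209685077, 0.2950125520398973, 0.1221000000000001], [0.5837383167388213, 0.13901243092497595, 0.12209999999999988]] 0.15640313871991207
top dark ((507.0, 352.0), (16.0, 8.0), 90.0)
top dark ((5.5, 337.5), (27.0, 11.0), 90.0)
top dark ((474.3013000488281, 280.1561584472656), (50.605201721191406, 2.3027892112731934), 51.8427734375)
top dark ((173.5, 193.0), (6.0, 21.0), 90.0)
top dark ((229.5706024169922, 189.31765747070312), (5.64019250869751, 20.933792114257812), 77.47119140625)
top dark ((11.05364990234375, 178.72531127929688), (20.63633918762207, 13.75755786895752), 31.607501983642578)
top dark ((35.82759094238281, 176.5689697265625), (12.070197105407715, 16.341190338134766), 68.19859313964844)
top dark ((191.98861694335938, 165.82330322265625), (7.822445869445801, 42.42791748046875), 86.3086166381836)
top dark ((37.35345458984375, 147.49139404296875), (11.94888687133789, 15.231548309326172), 66.80140686035156)
top dark ((333.92340087890625,
[... 957 characters left out ...]
0)
scene dark ((506.5, 96.0), (34.0, 9.0), 90.0)
scene dark ((9.300000190734863, 4.600000381469727), (12.969194412231445, 5.366562843322754), 63.43495178222656)
[(array([0.5716, 0.2928, 0.1268]), np.float64(0.0021186664129215623)), (array([0.5819, 0.1382, 0.1303]), np.float64(0.0005070911322694546))]
[[84, 92, 93], [109, 119, 120], [119, 130, 130], [119, 129, 131], [119, 130, 131], [118, 129, 130], [118, 130, 130], [111, 122, 122]] [119 129 130] [91 93 92]
[[221, 172], [223, 204], [184, 207], [180, 175]] ((202.09515380859375, 189.92701721191406), (33.52557373046875, 42.904754638671875), 86.18592071533203) 1204.5
[[0.7735 0.2063 0.172 ]]
[[ 0.7892 -0.181   0.11  ]]
[[ 0.7592 -0.2879  0.1   ]]
```

```bash
cat >> h.py <<'E'
from scipy.spatial.transform import Rotation as Ro
F=np.array([.5835,.2165,.11]); YS=np.radians(4.1)
def W(xs,ys,z): # scale frame (face centre, mm) -> world; z in mm above bench
    c,s=np.cos(YS),np.sin(YS); xs,ys=xs/1e3,ys/1e3
    return np.array([F[0]+c*xs-s*ys,F[1]+s*xs+c*ys,z/1e3])
def go(pts,yaw=YS):
    "world points -> tool shifts (mm) and turn (deg)"
    o=get_obs(); R=Ro.from_euler("xyz",o["eef_rot"]).as_matrix()
    print("t",round(o["time"],2),"pos",np.round(o["position"]*1e3,1),"yaw",np.round(np.degrees(o["eef_rot"][2]),1),"F",np.round(o["wrist_force"],1),"w",round(o["width"],4))
    for p in pts: print(np.round((R.T@(p-o["position"]))*1e3,1), "turn",round(np.degrees((o["eef_rot"][2]-yaw+np.pi/2)%np.pi-np.pi/2),1))
def corner(sd,r,s,end=1): # finger's upslope corner at r outward from pivot, s up the slope; sd=+1 left,-1 right; end=+1 outer
    xc=.866*s-7; return W(xc-11, sd*(78+end*(r+14.5)), 110+.577*xc+6)
E
python3 - <<'E'
from h import *
print(onz("top",[[202.1,189.9]],.109)) # panel centre
go([W(-40,-114,200),corner(-1,22,-22)+[0,0,.05],corner(-1,22,-22)])
E
```

```text
[[0.58434694 0.21695728 0.109     ]]
t 0.1 pos [ 211.9 -533.9  230.5] yaw 21.6 F [-0.3  0.6 -0.2] w 0.0855
[ 549.7 -463.7   31.4] turn 17.5
[ 552.3 -462.2   80.4] turn 17.5
[ 552.3 -462.1  130.4] turn 17.5
```

Call:
{"fn": "arm_command", "kwargs": {"deltas": [[0,0.0,-0.0,0,0],[0,0.2,-0.17,0,8],[0,0.552,-0.462,0.03,17.5],[0,0.552,-0.462,0.03,17.5],[0,0.552,-0.462,0.03,17.5],[0,0.552,-0.462,0.03,17.5],[0,0.552,-0.462,0.03,17.5],[0,0.552,-0.462,0.03,17.5],[0,0.552,-0.462,0.03,17.5],[0,0.552,-0.462,0.03,17.5],[0,0.552,-0.462,0.03,17.5],[0,0.552,-0.462,0.03,17.5],[0,0.552,-0.462,0.03,17.5],[0,0.552,-0.462,0.03,17.5],[0,0.552,-0.462,0.03,17.5],[0,0.552,-0.462,0.03,17.5],[0,0.552,-0.462,0.08,17.5],[0,0.552,-0.462,0.08,17.5]]}}

```text
time: 1.9
position: [0.5502, 0.0991, 0.1461]
eef_rot: [3.141, 0.012, 0.074]
wrist_force: [-1.6, -0.2, -1.3]
width: -0.0002
grasp_force: 0.0
```

Run:
```python
from h import *
go([corner(-1,22,-22),corner(-1,22,-8),corner(-1,22,-2)])
im=camera("top"); cv2.imwrite("pics/top1.png",cv2.cvtColor(cv2.resize(im[130:240,140:300],None,fx=4,fy=4,interpolation=2),cv2.COLOR_RGB2BGR))
```

```text
t 1.9 pos [550.2  99.1 146.1] yaw 4.3 F [-1.6 -0.2 -1.3] w -0.0002
[ 5.1 -0.2 45. ] turn 0.2
[17.2 -0.2 37.9] turn 0.2
[22.3 -0.1 34.8] turn 0.2
```

View pics/top1.png

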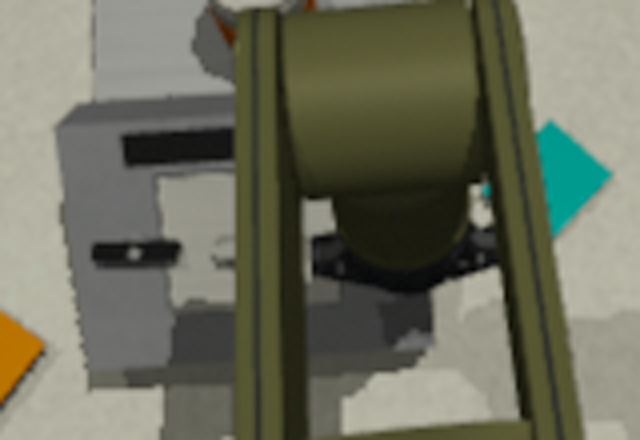

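The arm hides the right button from the top camera, so I go by feel: descend and push the outer end gently up the slope.

Call:
{"fn": "arm_command", "kwargs": {"deltas": [[0,0.005,0,0.03,0],[0,0.005,0,0.045,0],[0,0.005,0,0.045,0],[0,0.011,0,0.0415,0],[0,0.017,0,0.038,0],[0,0.02,0,0.0363,0],[0,0.0225,0,0.035,0],[0,0.025,0,0.0335,0],[0,0.0275,0,0.032,0],[0,0.0275,0,0.032,0]]}}

```text
time: 2.95
position: [0.5826, 0.1006, 0.1195]
eef_rot: [-3.142, -0.001, 0.072]
wrist_force: [0.6, 0.2, 0.8]
width: -0.0001
grasp_force: 0.0
```

Run:
```python
from h import *
go([corner(-1,*q) for q in((21,10),(17,15),(13,18.5),(9.7,21),(6,22.5),(3,23),(14,23))])
```

```text
t 2.95 pos [582.6 100.6 119.5] yaw 4.1 F [0.6 0.2 0.8] w -0.0001
[-0.2 -2.   2.6] turn 0.0
[ 4.1 -6.   0.1] turn 0.0
[  7.2 -10.   -1.7] turn 0.0
[  9.3 -13.3  -2.9] turn 0.0
[ 10.6 -17.   -3.6] turn 0.0
[ 11.1 -20.   -3.9] turn 0.0
[11.1 -9.  -3.9] turn 0.0
```

Call:
{"fn": "arm_command", "kwargs": {"deltas": [[0,0.002,-0.003,0.001,0],[0,0.004,-0.006,0,0],[0,0.007,-0.01,-0.002,0],[0,0.009,-0.013,-0.003,0],[0,0.0105,-0.017,-0.004,0],[0,0.011,-0.02,-0.004,0],[0,0.011,-0.021,-0.004,0]]}}

```text
time: 3.65
position: [0.585, 0.1042, 0.1201]
eef_rot: [3.111, 0.018, 0.076]
wrist_force: [-6.4, -49.4, -0.9]
width: 0.0001
grasp_force: 24.9
```

The finger ran past the bar's end and pressed on it sideways, so the shut tips are thinner than I assumed. I back off outward at once, then look.

Call:
{"fn": "arm_command", "kwargs": {"deltas": [[0,-0.004,0.024,0,0],[0,-0.004,0.03,-0.0,0],[0,-0.004,0.03,-0.03,0],[0,-0.004,0.06,-0.06,0],[0,-0.024,0.1,-0.06,0],[0,-0.06,0.15,-0.06,0],[0,-0.06,0.2,-0.06,0],[0,-0.06,0.2,-0.06,0],[0,-0.06,0.2,-0.06,0]]}}

```text
time: 4.55
position: [0.5468, -0.0825, 0.1836]
eef_rot: [-3.141, -0.001, 0.069]
wrist_force: [-0.4, 0.3, 0.5]
width: -0.0002
grasp_force: 0.0
```

Run:
```python
from h import *
im=camera("top"); a=cv2.cvtColor(cv2.resize(im[130:240,140:300],None,fx=4,fy=4,interpolation=2),cv2.COLOR_RGB2BGR);cv2.imwrite("pics/top2.png",a)
go([])
```

```text
t 4.6 pos [546.8 -81.1 183.4] yaw 4.1 F [-0.1 -0.3 -0.1] w -0.0001
```

View pics/top2.png

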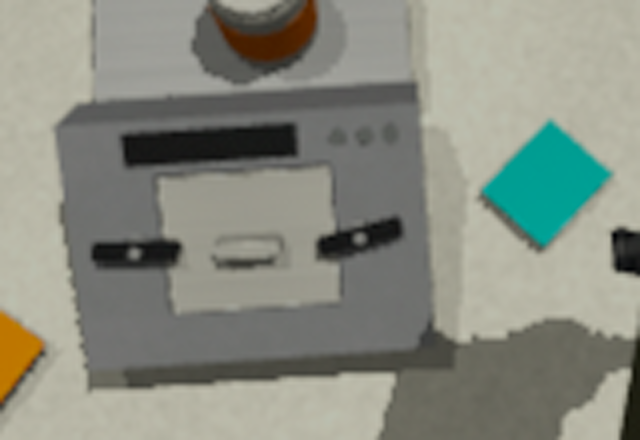

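The picture shows the right bar still unturned, running from (318,247) to (402,228), so only its end was touched. I redo the push nearer the pivot with the thinner finger width.

```bash
sed -i 's/14\.5), 110/4), 110/' h.py
python3 - <<'E'
from h import *
go([corner(-1,18,-22)+[0,0,.05],corner(-1,18,-22)]+[corner(-1,18,s) for s in(-10,-5,0,4)])
E
```

```text
t 4.6 pos [546.8 -81.1 183.4] yaw 4.1 F [-0.1 -0.3 -0.1] w -0.0001
[  20.7 -183.7   32.7] turn -0.0
[  20.6 -183.7   82.7] turn -0.0
[  31.  -183.7   76.7] turn -0.0
[  35.3 -183.7   74.2] turn -0.0
[  39.7 -183.7   71.7] turn -0.0
[  43.1 -183.7   69.7] turn -0.0
```

Call:
{"fn": "arm_command", "kwargs": {"deltas": [[0,0.0206,-0.05,0.0,0],[0,0.0206,-0.1,0.0,0],[0,0.0206,-0.15,0.02,0],[0,0.0206,-0.1837,0.0327,0],[0,0.0206,-0.1837,0.0327,0],[0,0.0206,-0.1837,0.06,0],[0,0.0206,-0.1837,0.0827,0],[0,0.0206,-0.1837,0.0827,0],[0,0.031,-0.1837,0.0767,0],[0,0.034,-0.1837,0.075,0],[0,0.036,-0.1837,0.074,0],[0,0.038,-0.1837,0.073,0],[0,0.038,-0.1837,0.073,0]]}}

```text
time: 5.9
position: [0.5717, 0.1044, 0.1112]
eef_rot: [-3.141, -0.002, 0.072]
wrist_force: [-0.3, 0.7, -0.1]
width: 0.0004
grasp_force: 0.0
```

Run:
```python
from h import *
go([corner(-1,18,s) for s in(-2,0,4)])
```

```text
t 5.9 pos [571.7 104.4 111.2] yaw 4.1 F [-0.3  0.7 -0.1] w 0.0004
[ 0.1 -0.5  0.2] turn 0.0
[ 1.8 -0.5 -0.7] turn 0.0
[ 5.3 -0.5 -2.7] turn 0.0
```

Call:
{"fn": "arm_command", "kwargs": {"deltas": [[0,0.002,0,-0.001,0],[0,0.004,0,-0.002,0],[0,0.006,0,-0.003,0],[0,0.006,0,-0.003,0]]}}

```text
time: 6.3
position: [0.5753, 0.1047, 0.1126]
eef_rot: [3.141, 0.004, 0.072]
wrist_force: [-2.8, -0.1, -1.4]
width: 0.0
grasp_force: 1.5
```

Call:
{"fn": "arm_command", "kwargs": {"deltas": [[0,0.002,0,-0.001,0],[0,0.004,0,-0.002,0],[0,0.004,0,-0.002,0]]}}

```text
time: 6.6
position: [0.5758, 0.1047, 0.1131]
eef_rot: [3.141, 0.011, 0.073]
wrist_force: [-7.7, -0.3, -3.8]
width: -0.0002
grasp_force: 3.8
```

Blocked after about 0.5 mm at 7.7 N, so button b's outer end does not go up. Its free way is inner end up, and by the text the other button's free way mirrors this. I now push the inner ends up the slope.

Run:
```python
from h import *
c=lambda r,s:corner(-1,r,s,-1)
go([c(18,-32)+[0,0,.04],c(18,-32)]+[c(18,s) for s in(-12,-4,4)]+[c(17,12),c(14,17),c(10,21),c(6,23.5),c(2,25),c(-2,25.5)])
```

```text
t 6.6 pos [575.8 104.7 113.1] yaw 4.2 F [-7.7 -0.3 -3.8] w -0.0002
[-30.2 -65.5 -22.6] turn 0.1
[-29.8 -65.5  17.4] turn 0.1
[-12.6 -65.5   7.2] turn 0.1
[ -5.7 -65.5   3.2] turn 0.1
[  1.2 -65.4  -0.9] turn 0.1
[  8.1 -64.4  -5. ] turn 0.1
[ 12.4 -61.4  -7.5] turn 0.1
[ 15.8 -57.4  -9.6] turn 0.1
[ 18.  -53.4 -10.8] turn 0.1
[ 19.2 -49.4 -11.6] turn 0.1
[ 19.7 -45.4 -11.9] turn 0.1
```

The width fix had not taken (a pattern slip), though contact was still on the bar's end. I correct it.

```bash
sed -i 's/r+14\.5/r+4/' h.py
python3 - <<'E'
from h import *
c=lambda r,s:corner(-1,r,s,-1)
go([c(20,-32)+[0,0,.04],c(20,-32)]+[c(20,s) for s in(-12,-4,4)]+[c(19,12),c(15,18),c(10,22),c(6,24),c(2,25),c(-2,25.5)])
E
```

```text
t 6.6 pos [575.8 104.7 113.1] yaw 4.2 F [-7.7 -0.3 -3.8] w -0.0002
[-30.2 -57.  -22.6] turn 0.1
[-29.8 -57.   17.4] turn 0.1
[-12.6 -57.    7.2] turn 0.1
[ -5.7 -57.    3.2] turn 0.1
[  1.2 -56.9  -0.9] turn 0.1
[  8.1 -55.9  -5. ] turn 0.1
[ 13.2 -51.9  -8. ] turn 0.1
[ 16.7 -46.9 -10.1] turn 0.1
[ 18.4 -42.9 -11.1] turn 0.1
[ 19.2 -38.9 -11.6] turn 0.1
[ 19.7 -34.9 -11.8] turn 0.1
```

Call:
{"fn": "arm_command", "kwargs": {"deltas": [[0,-0.015,0,0,0],[0,-0.036,0,-0.02,0],[0,-0.036,-0.03,-0.02,0],[0,-0.036,-0.057,-0.02,0],[0,-0.036,-0.057,0.0,0],[0,-0.036,-0.057,0.02,0],[0,-0.036,-0.057,0.02,0],[0,-0.036,-0.057,0.02,0]]}}

```text
time: 7.4
position: [0.5414, 0.1596, 0.0955]
eef_rot: [-3.141, -0.001, 0.072]
wrist_force: [0.0, 0.6, 1.3]
width: -0.0003
grasp_force: 0.0
```

Run:
```python
from h import *
c=lambda r,s:corner(-1,r,s,-1)
go([c(20,-32)]+[c(20,s) for s in(-12,-4,4)]+[c(19,12),c(15,18),c(10,22),c(6,24),c(2,25),c(-2,25.5)])
```

```text
t 7.4 pos [541.4 159.6  95.5] yaw 4.1 F [0.  0.6 1.3] w -0.0003
[ 0.3  0.2 -0.5] turn 0.0
[ 17.6   0.2 -10.4] turn 0.0
[ 24.6   0.2 -14.4] turn 0.0
[ 31.5   0.2 -18.4] turn 0.0
[ 38.4   1.2 -22.4] turn 0.0
[ 43.6   5.2 -25.4] turn 0.0
[ 47.1  10.2 -27.4] turn 0.0
[ 48.8  14.3 -28.4] turn 0.0
[ 49.7  18.3 -28.9] turn 0.0
[ 50.1  22.3 -29.2] turn 0.0
```

Call:
{"fn": "arm_command", "kwargs": {"deltas": [[0,0.01,0,-0.006,0],[0,0.0176,0,-0.01,0],[0,0.021,0,-0.012,0],[0,0.0246,0,-0.014,0],[0,0.028,0,-0.016,0],[0,0.0315,0,-0.018,0],[0,0.035,0.001,-0.02,0],[0,0.038,0.001,-0.022,0]]}}

```text
time: 8.2
position: [0.5789, 0.1611, 0.1174]
eef_rot: [3.141, 0.0, 0.073]
wrist_force: [-3.2, 0.4, 0.6]
width: 0.0001
grasp_force: 1.3
```

It turns freely, so I follow the arc.

Call:
{"fn": "arm_command", "kwargs": {"deltas": [[0,0.003,0.002,-0.002,0],[0,0.0056,0.004,-0.003,0],[0,0.0075,0.0065,-0.004,0],[0,0.009,0.009,-0.005,0],[0,0.01,0.011,-0.0055,0],[0,0.011,0.013,-0.006,0],[0,0.0115,0.015,-0.0065,0],[0,0.0115,0.015,-0.0065,0]]}}

```text
time: 9.0
position: [0.5907, 0.1492, 0.1237]
eef_rot: [-3.137, 0.001, 0.071]
wrist_force: [-4.7, 7.9, 1.1]
width: 0.0
grasp_force: 4.8
```

Call:
{"fn": "arm_command", "kwargs": {"deltas": [[0,0.0,0.002,0,0],[0,0.0,0.004,0,0],[0,0.0,0.006,0,0],[0,0.0,0.006,0,0]]}}

```text
time: 9.4
position: [0.5906, 0.1483, 0.1237]
eef_rot: [-3.129, 0.001, 0.071]
wrist_force: [-5.8, 21.4, -0.1]
width: -0.0005
grasp_force: 10.1
```

Run:
```python
from h import *
c=lambda r,s:corner(1,r,s,-1)
go([c(20,-32)+[0,0,.04]])
```

```text
t 9.4 pos [590.6 148.3 123.7] yaw 4.0 F [-5.8 21.4 -0.1] w -0.0005
[ -48.1 -122.6  -10.6] turn -0.1
```

Call:
{"fn": "arm_command", "kwargs": {"deltas": [[0,-0.002,-0.013,0,0],[0,-0.004,-0.015,-0.04,0],[0,-0.02,-0.03,-0.06,0],[0,-0.048,-0.08,-0.06,0],[0,-0.048,-0.128,-0.04,0],[0,-0.048,-0.128,-0.01,0],[0,-0.048,-0.128,0.02,0],[0,-0.048,-0.128,0.028,0],[0,-0.048,-0.128,0.028,0],[0,-0.048,-0.128,0.028,0]]}}

```text
time: 10.4
position: [0.5363, 0.2651, 0.0969]
eef_rot: [-3.141, -0.003, 0.072]
wrist_force: [0.0, -0.5, 0.7]
width: 0.0003
grasp_force: 0.0
```

Run:
```python
from h import *
c=lambda r,s:corner(1,r,s,-1)
go([c(20,-32)]+[c(20,s) for s in(-12,-4,4)]+[c(19,12),c(15,18),c(10,22),c(6,24),c(2,25),c(-2,25.5)])
A=cv2.cvtColor(camera("top"),cv2.COLOR_RGB2BGR)[130:240,140:300];B=cv2.cvtColor(camera("scene"),cv2.COLOR_RGB2BGR)[140:250,230:390]
cv2.imwrite("pics/p3.png",cv2.resize(np.vstack([A,B]),None,fx=2.7,fy=2.7,interpolation=2))
```

```text
t 10.4 pos [536.3 265.1  96.9] yaw 4.1 F [ 0.  -0.5  0.7] w 0.0003
[-2.1 -2.2  0.9] turn 0.0
[15.2 -2.2 -9. ] turn 0.0
[ 22.2  -2.2 -13. ] turn 0.0
[ 29.1  -2.2 -17. ] turn 0.0
[ 36.1  -3.2 -21. ] turn 0.0
[ 41.3  -7.2 -23.9] turn 0.0
[ 44.7 -12.2 -25.9] turn 0.0
[ 46.5 -16.2 -26.9] turn 0.0
[ 47.3 -20.2 -27.4] turn 0.0
[ 47.8 -24.2 -27.7] turn 0.0
```

View pics/p3.png

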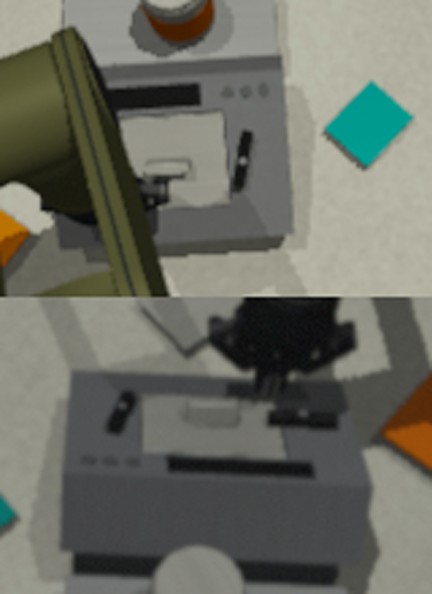

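The right bar now stands nearly along the slope, from (248,133) to (238,188) in the crop, so it is well aside. The left one gets the same push.

Call:
{"fn": "arm_command", "kwargs": {"deltas": [[0,0.008,-0.002,-0.005,0],[0,0.015,-0.002,-0.009,0],[0,0.019,-0.002,-0.011,0],[0,0.022,-0.002,-0.013,0],[0,0.0255,-0.002,-0.015,0],[0,0.029,-0.002,-0.017,0],[0,0.0325,-0.003,-0.019,0],[0,0.036,-0.003,-0.021,0]]}}

```text
time: 11.3
position: [0.5696, 0.2703, 0.1164]
eef_rot: [3.141, 0.002, 0.072]
wrist_force: [-3.1, -2.7, -1.1]
width: -0.0002
grasp_force: 1.5
```

Call:
{"fn": "arm_command", "kwargs": {"deltas": [[0,0.003,-0.002,-0.0015,0],[0,0.0053,-0.004,-0.003,0],[0,0.0072,-0.0065,-0.004,0],[0,0.0087,-0.009,-0.005,0],[0,0.0097,-0.011,-0.0055,0],[0,0.0105,-0.013,-0.006,0],[0,0.011,-0.015,-0.006,0],[0,0.0112,-0.017,-0.006,0],[0,0.0112,-0.019,-0.006,0]]}}

```text
time: 12.2
position: [0.5798, 0.2846, 0.1228]
eef_rot: [3.13, 0.002, 0.074]
wrist_force: [-2.1, -22.2, 6.2]
width: -0.0003
grasp_force: 11.7
```

Call:
{"fn": "arm_command", "kwargs": {"deltas": [[0,-0.001,0.014,0,0],[0,-0.002,0.017,-0.04,0],[0.75,-0.002,0.04,-0.06,0],[0.75,-0.002,0.07,-0.06,0],[0.75,-0.002,0.07,-0.06,0],[0.75,-0.002,0.07,-0.06,0],[0.75,-0.002,0.07,-0.06,0]]}}

```text
time: 12.9
position: [0.5836, 0.2217, 0.1826]
eef_rot: [-3.14, -0.001, 0.072]
wrist_force: [0.0, -0.2, -0.5]
width: 0.0639
grasp_force: 0.0
```

Run:
```python
from h import *
go([W(-6,0,165),W(-6,0,112)])
A=cv2.cvtColor(camera("top"),cv2.COLOR_RGB2BGR)[130:240,140:300];B=cv2.cvtColor(camera("scene"),cv2.COLOR_RGB2BGR)[140:250,230:390]
cv2.imwrite("pics/p4.png",cv2.resize(np.vstack([A,B]),None,fx=2.7,fy=2.7,interpolation=2))
```

```text
t 12.9 pos [583.6 221.7 182.6] yaw 4.2 F [ 0.  -0.2 -0.5] w 0.0639
[-6.5  5.2 17.6] turn 0.1
[-6.5  5.2 70.6] turn 0.1
```

View pics/p4.png

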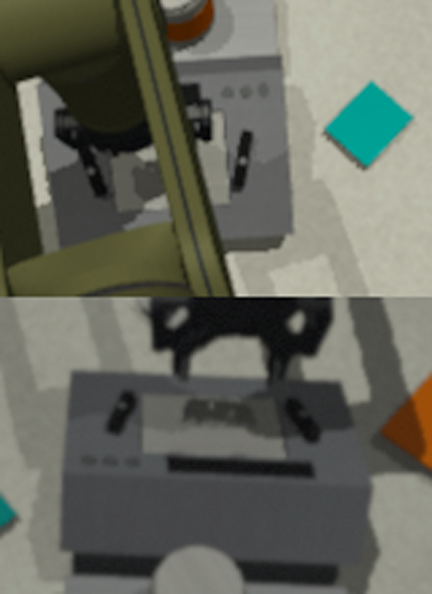

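Both bars are aside, at crop positions (92,170) and (243,160). Now I grip the panel's bar by its ends.

Call:
{"fn": "arm_command", "kwargs": {"deltas": [[0.75,-0.0065,0.005,0.02,0],[0.75,-0.0065,0.005,0.05,0],[0.75,-0.0065,0.005,0.065,0],[0.75,-0.0065,0.005,0.07,0],[0.75,-0.0065,0.005,0.07,0],[0.4,-0.0065,0.005,0.07,0],[0.4,-0.0065,0.005,0.07,0],[0.4,-0.0065,0.005,0.07,0],[0.4,-0.0065,0.005,0.07,0],[0.4,-0.0065,0.005,0.07,0]], "force": 50}}

```text
time: 14.0
position: [0.578, 0.2157, 0.1141]
eef_rot: [-3.141, -0.003, 0.072]
wrist_force: [-0.1, 1.3, 6.6]
width: 0.0423
grasp_force: 51.5
```

Call:
{"fn": "arm_command", "kwargs": {"deltas": [[0.4,-0.002,0,-0.0035,0],[0.4,-0.004,0,-0.007,0],[0.4,-0.006,0,-0.0104,0],[0.4,-0.008,0,-0.0139,0],[0.4,-0.012,0,-0.0208,0],[0.4,-0.018,0,-0.0312,0],[0.4,-0.025,0,-0.0433,0],[0.4,-0.035,0,-0.0606,0],[0.4,-0.04,0,-0.08,0],[0.4,-0.04,0,-0.1,0],[0.4,-0.04,0,-0.1,0]]}}

```text
time: 15.1
position: [0.5387, 0.213, 0.2169]
eef_rot: [-3.14, -0.007, 0.073]
wrist_force: [0.3, 0.0, -0.5]
width: 0.042
grasp_force: 50.9
```

```bash
cat >> h.py <<'E'
M=np.array([.5905,-.2125,0]); YM=-.138
def MW(x,y,z): # mat frame mm
    c,s=np.cos(YM),np.sin(YM); return np.array([M[0]+(c*x-s*y)/1e3,M[1]+(s*x+c*y)/1e3,z/1e3])
E
python3 - <<'E'
from h import *
go([MW(-58,0,120)],YM)
B=cv2.cvtColor(camera("scene"),cv2.COLOR_RGB2BGR)[60:250,210:400]
cv2.imwrite("pics/p5.png",cv2.resize(B,None,fx=3,fy=3,interpolation=2))
E
```

```text
t 15.1 pos [538.7 213.  216.9] yaw 4.2 F [ 0.3  0.  -0.5] w 0.042
[-36.6 416.2  95.9] turn 12.1
```

View pics/p5.png

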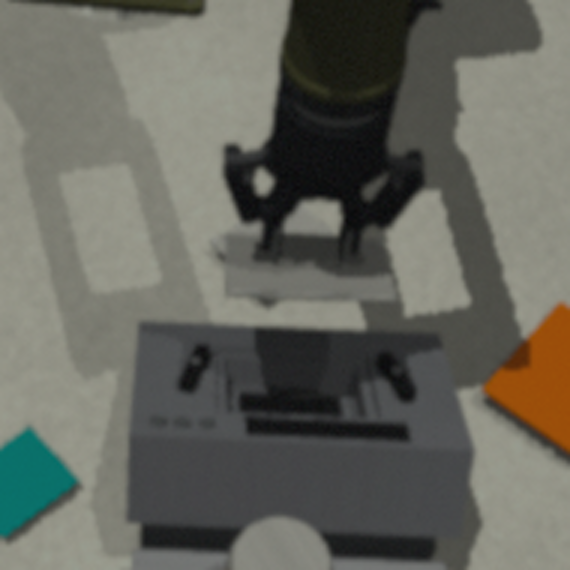

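The scene view shows the panel held, tilted as it lay (about (310,270)), with the bay open below it. I carry it to the near part of the mat.

Call:
{"fn": "arm_command", "kwargs": {"deltas": [[0.4,-0.003,0.03,-0.02,1],[0.4,-0.006,0.07,-0.02,2],[0.4,-0.01,0.11,-0.02,3],[0.4,-0.014,0.15,-0.02,4],[0.4,-0.017,0.19,0,5],[0.4,-0.02,0.23,0,6],[0.4,-0.024,0.27,0,7],[0.4,-0.028,0.31,0.02,8],[0.4,-0.03,0.35,0.05,10],[0.4,-0.033,0.385,0.08,11],[0.4,-0.0355,0.405,0.11,12],[0.4,-0.0366,0.416,0.14,12.1],[0.4,-0.0366,0.416,0.155,12.1],[0.4,-0.0366,0.416,0.16,12.1],[0.4,-0.0366,0.416,0.16,12.1]], "force": 50}}

```text
time: 16.65
position: [0.5296, -0.2047, 0.0515]
eef_rot: [-3.141, 0.003, -0.139]
wrist_force: [0.6, -0.4, -1.0]
width: 0.0425
grasp_force: 51.3
```

Run:
```python
from h import *
go([MW(-58,0,20)],YM)
A=cv2.cvtColor(camera("scene"),cv2.COLOR_RGB2BGR)[100:260,60:220]
cv2.imwrite("pics/p6.png",cv2.resize(A,None,fx=3,fy=3,interpolation=2))
```

```text
t 16.65 pos [ 529.6 -204.7   51.5] yaw -8.0 F [ 0.6 -0.4 -1. ] w 0.0425
[ 3.5 -0.6 31.5] turn -0.1
```

View pics/p6.png

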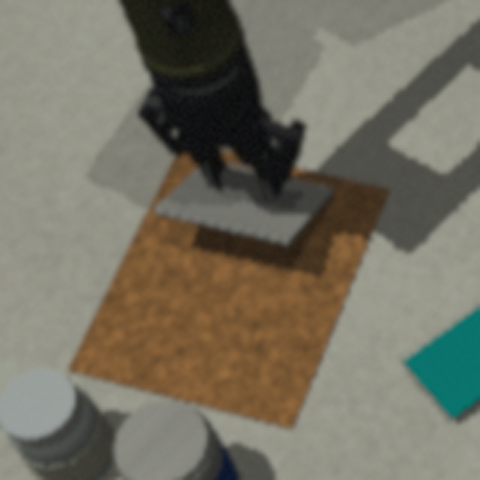

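The panel hangs over the mat's near half with its robot-side edge low. I lower it gently so it swings flat in the pads.

Call:
{"fn": "arm_command", "kwargs": {"deltas": [[0.4,0.004,0,0.012,0],[0.4,0.004,0,0.024,0],[0.4,0.004,0,0.029,0],[0.4,0.004,0,0.031,0],[0.4,0.004,0,0.032,0],[0.4,0.004,0,0.033,0],[0.4,0.004,0,0.034,0],[0.4,0.004,0,0.034,0]], "force": 25}}

```text
time: 17.5
position: [0.543, -0.2085, 0.0228]
eef_rot: [3.138, -0.017, -0.139]
wrist_force: [7.0, 0.1, 11.7]
width: 0.0426
grasp_force: 57.3
```

Call:
{"fn": "arm_command", "kwargs": {"deltas": [[0.4,0,0,0.001,0],[0.4,0,0,0.002,0],[0.4,0,0,0.003,0],[0.4,0,0,0.003,0]]}}

```text
time: 17.9
position: [0.5423, -0.2084, 0.0195]
eef_rot: [3.137, -0.015, -0.138]
wrist_force: [5.5, -1.2, 11.0]
width: 0.0424
grasp_force: 57.9
```

Call:
{"fn": "arm_command", "kwargs": {"deltas": [[0.4,0,0,0.002,0],[0.4,0,0,0.004,0],[0.4,0,0,0.006,0],[0.4,0,0,0.006,0]], "force": 20}}

```text
time: 18.3
position: [0.5415, -0.2082, 0.0129]
eef_rot: [3.138, -0.014, -0.138]
wrist_force: [5.4, -1.8, 9.7]
width: 0.0423
grasp_force: 59.1
```

Call:
{"fn": "arm_command", "kwargs": {"deltas": [[0.4,0,0,0.0015,0],[0.4,0,0,0.003,0],[0.4,0,0,0.003,0]]}}

```text
time: 18.6
position: [0.5416, -0.2082, 0.0122]
eef_rot: [3.138, -0.015, -0.138]
wrist_force: [2.0, 0.4, 26.0]
width: 0.0425
grasp_force: 60.8
```

Run:
```python
from h import *
np.set_printoptions(precision=4,suppress=True)
go([])
A=cv2.cvtColor(camera("scene"),cv2.COLOR_RGB2BGR); cv2.imwrite("pics/s7.png",A)
B=cv2.cvtColor(camera("top"),cv2.COLOR_RGB2BGR); cv2.imwrite("pics/t7.png",B)
h=cv2.cvtColor(A,cv2.COLOR_BGR2HSV); m=cv2.inRange(h,(0,0,70),(180,60,255)); m2=np.zeros_like(m)
poly=proj("scene",[MW(x,y,3) for x,y in((-115,-95),(115,-95),(115,95),(-115,95))]).astype(int)
cv2.fillPoly(m2,[poly],255); m&=m2
for c in cv2.findContours(m,0,2)[0]:
    if cv2.contourArea(c)>100: 
        q=cv2.approxPolyDP(cv2.convexHull(c),3,True)[:,0]; print(cv2.contourArea(c),q.tolist()); 
        for z in(.008,.03): 
            p=onz("scene",q,z)-M; cs,sn=np.cos(YM),np.sin(YM); print(z,np.round(np.c_[cs*p[:,0]+sn*p[:,1],-sn*p[:,0]+cs*p[:,1]]*1e3).tolist())
```

```text
t 18.6 pos [ 541.6 -208.2   12.2] yaw -7.9 F [ 2.   0.4 26. ] w 0.0425
759.5 [[171, 165], [158, 195], [116, 185], [124, 166]]
0.008 [[-97.0, 56.0], [-3.0, 55.0], [-3.0, -61.0], [-62.0, -64.0]]
0.03 [[-85.0, 64.0], [8.0, 63.0], [8.0, -51.0], [-51.0, -54.0]]
```

The force jumps to 26 N: the panel is flat. Its far edge lies at mat x = −3 mm and it is square to the mat. I unload, then release.

Call:
{"fn": "arm_command", "kwargs": {"deltas": [[0.4,0.001,0,-0.002,0],[0.4,0.002,0,-0.004,0],[0.4,0.002,0,-0.005,0]]}}

```text
time: 19.0
position: [0.5392, -0.2069, 0.0133]
eef_rot: [3.14, -0.005, -0.138]
wrist_force: [2.6, -0.1, 2.2]
width: 0.0428
grasp_force: 58.4
```

Call:
{"fn": "arm_command", "kwargs": {"deltas": [[0.55,0,0,0,0],[0.7,0,0,0,0],[0.75,0,0,0,0],[0.75,0,0,-0.01,0],[0.75,0,0,-0.04,0],[0.7,0,0,-0.09,0],[0.7,0,0,-0.14,0],[0.7,0,0,-0.19,0],[0.7,0,0,-0.19,0],[0.7,0,0,-0.19,0]]}}

```text
time: 20.0
position: [0.5374, -0.2064, 0.2041]
eef_rot: [3.14, -0.004, -0.139]
wrist_force: [-0.0, -0.3, -0.4]
width: 0.0601
grasp_force: 0.0
```

Run:
```python
from h import *
go([W(-20,0,200)])
A=cv2.cvtColor(camera("scene"),cv2.COLOR_RGB2BGR)
h=cv2.cvtColor(A,cv2.COLOR_BGR2HSV); m=cv2.inRange(h,(0,0,70),(180,60,255)); m2=np.zeros_like(m)
poly=proj("scene",[MW(x,y,3) for x,y in((-115,-95),(115,-95),(115,95),(-115,95))]).astype(int)
cv2.fillPoly(m2,[poly],255); m&=m2
for c in cv2.findContours(m,0,2)[0]:
    if cv2.contourArea(c)>100: 
        q=cv2.approxPolyDP(cv2.convexHull(c),3,True)[:,0]; print(cv2.contourArea(c),q.tolist()); 
        p=onz("scene",q,.008)-M; cs,sn=np.cos(YM),np.sin(YM); print(np.round(np.c_[cs*p[:,0]+sn*p[:,1],-sn*p[:,0]+cs*p[:,1]]*1e3).tolist())
# tab in the pocket
A=cv2.cvtColor(camera("top"),cv2.COLOR_RGB2BGR)[150:230,150:255]; B=cv2.cvtColor(camera("scene"),cv2.COLOR_RGB2BGR)
B1=B[150:220,240:375]
C=np.vstack([cv2.copyMakeBorder(cv2.resize(A,None,fx=4,fy=4,interpolation=2),0,0,0,540-420,0),cv2.resize(B1,None,fx=4,fy=4,interpolation=2)[:270]])
cv2.imwrite("pics/p8.png",C)
```

```text
t 20.0 pos [ 537.4 -206.4  204.1] yaw -8.0 F [-0.  -0.3 -0.4] w 0.0601
[ -32.5 -421.1    3.4] turn -12.1
1394.5 [[130, 155], [170, 164], [158, 195], [117, 185]]
[[-99.0, -62.0], [-100.0, 52.0], [-3.0, 55.0], [-3.0, -59.0]]
```

View pics/p8.png

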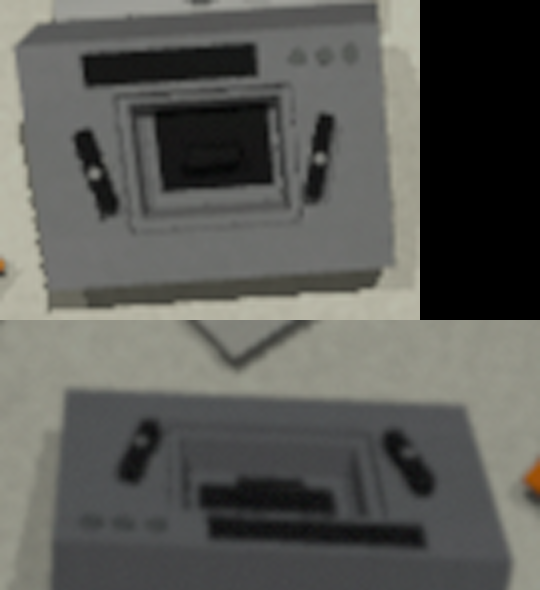

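The panel lies flat at mat x −100…−3, y −60…+54. Both buttons are aside, and the battery's tab shows in the bay at about (203,189) in the top image.

Run:
```python
from h import *
print(proj("top",[W(5,0,101.3)]),proj("top",[W(0,0,110)]))
go([W(8,0,200),W(8,0,130),W(8,0,87)])
```

```text
[[202.57135879 189.07377789]] [[202.20190492 190.11593026]]
t 20.15 pos [ 535.3 -205.4  200.2] yaw -8.0 F [-0.1 -0.4 -0.4] w 0.0598
[  -2.8 -426.2    0.7] turn -12.1
[  -2.6 -426.1   70.7] turn -12.1
[  -2.4 -426.1  113.7] turn -12.1
```

Call:
{"fn": "arm_command", "kwargs": {"deltas": [[0.7,0,-0.05,-0.02,-1],[0.62,0,-0.1,-0.02,-3],[0.62,-0.001,-0.15,-0.02,-4],[0.62,-0.001,-0.2,-0.02,-6],[0.62,-0.001,-0.25,-0.02,-7],[0.62,-0.002,-0.3,-0.02,-8],[0.62,-0.002,-0.35,-0.02,-10],[0.62,-0.003,-0.4,0,-11],[0.62,-0.003,-0.426,0,-12.1],[0.62,-0.003,-0.426,0.02,-12.1],[0.62,-0.003,-0.426,0.045,-12.1],[0.62,-0.003,-0.426,0.045,-12.1],[0.62,-0.003,-0.426,0.045,-12.1],[0.62,-0.003,-0.426,0.045,-12.1]]}}

```text
time: 21.55
position: [0.5931, 0.216, 0.1572]
eef_rot: [-3.142, -0.0, 0.072]
wrist_force: [-0.7, 0.2, 0.2]
width: 0.0528
grasp_force: 0.0
```

Run:
```python
from h import *
go([W(8,0,130),W(8,0,87)])
```

```text
t 21.55 pos [593.1 216.  157.2] yaw 4.1 F [-0.7  0.2  0.2] w 0.0528
[-1.6 -1.2 27.2] turn 0.0
[-1.6 -1.2 70.2] turn 0.0
```

Call:
{"fn": "arm_command", "kwargs": {"deltas": [[0.62,-0.0016,-0.001,0.03,0],[0.62,-0.0016,-0.001,0.05,0],[0.62,-0.0016,-0.001,0.06,0],[0.62,-0.0016,-0.001,0.066,0],[0.62,-0.0016,-0.001,0.068,0],[0.62,-0.0016,-0.001,0.068,0],[0.62,-0.0016,-0.001,0.068,0]]}}

```text
time: 22.25
position: [0.5918, 0.2173, 0.0898]
eef_rot: [-3.141, -0.002, 0.072]
wrist_force: [1.7, 0.9, 1.0]
width: 0.053
grasp_force: 0.0
```

Call:
{"fn": "arm_command", "kwargs": {"deltas": [[0.36,0,0,0,0],[0.36,0,0,0,0],[0.36,0,0,0,0],[0.36,0,0,0,0],[0.36,0,0,0,0]], "force": 60}}

```text
time: 22.75
position: [0.5916, 0.2172, 0.0901]
eef_rot: [-3.141, -0.002, 0.072]
wrist_force: [-0.9, -0.8, 5.4]
width: 0.0378
grasp_force: 60.6
```

Gripped (37.8 mm on the 40 mm tab, 60 N). I draw straight out along the face normal.

Call:
{"fn": "arm_command", "kwargs": {"deltas": [[0.36,-0.002,0,-0.0035,0],[0.36,-0.004,0,-0.007,0],[0.36,-0.0065,0,-0.0113,0],[0.36,-0.009,0,-0.0156,0],[0.36,-0.0115,0,-0.0199,0],[0.36,-0.014,0,-0.0242,0],[0.36,-0.0165,0,-0.0286,0],[0.36,-0.019,0,-0.0329,0],[0.36,-0.0215,0,-0.0372,0],[0.36,-0.0215,0,-0.0372,0]]}}

```text
time: 23.75
position: [0.5675, 0.2153, 0.1261]
eef_rot: [3.141, 0.003, 0.072]
wrist_force: [-0.6, -0.2, -3.9]
width: 0.0379
grasp_force: 60.7
```

Call:
{"fn": "arm_command", "kwargs": {"deltas": [[0.36,-0.0025,0,-0.0043,0],[0.36,-0.006,0,-0.0104,0],[0.36,-0.01,0,-0.0173,0],[0.36,-0.015,0,-0.026,0],[0.36,-0.02,0,-0.0346,0],[0.36,-0.025,0,-0.0433,0],[0.36,-0.035,0,-0.07,0],[0.36,-0.04,0,-0.1,0],[0.36,-0.04,0,-0.12,0],[0.36,-0.04,0,-0.12,0],[0.36,-0.04,0,-0.12,0]]}}

```text
time: 24.85
position: [0.5294, 0.2127, 0.2463]
eef_rot: [-3.141, -0.001, 0.072]
wrist_force: [0.5, -0.5, -4.7]
width: 0.0378
grasp_force: 61.2
```

Run:
```python
from h import *
go([MW(60,0,200),MW(60,0,75)],YM)
B=cv2.cvtColor(camera("scene"),cv2.COLOR_RGB2BGR); cv2.imwrite("pics/s9.png",B)
# dark object around the projected tool tip
o=get_obs()["position"]; u=proj("scene",[o,o-[0,0,.06]]); print(u)
m=cv2.inRange(B,(0,0,0),(45,45,45)); x,y=u[0].astype(int)
for c in cv2.findContours(m[y-40:y+60,x-60:x+60].copy(),0,2,offset=(int(x-60),int(y-40)))[0]:
    if cv2.contourArea(c)>80: print(cv2.contourArea(c),cv2.boundingRect(c),cv2.minAreaRect(c))
```

```text
t 24.85 pos [529.4 212.7 246.3] yaw 4.1 F [ 0.5 -0.5 -4.7] w 0.0378
[ 88.8 441.   46.3] turn 12.1
[ 88.7 441.  171.3] turn 12.1
[[314.18275136 132.63817156]
 [311.28284086 148.56425312]]
97.0 (331, 176, 17, 16) ((338.4615173339844, 184.69227600097656), (19.969207763671875, 10.539304733276367), 56.3099365234375)
124.0 (304, 171, 20, 17) ((313.5, 179.0), (16.0, 19.0), 90.0)
2780.5 (287, 92, 67, 66) ((320.0, 124.5), (65.0, 66.0), 90.0)
```

The battery is out (−4.7 N on the wrist shows its weight). I carry it over the far half of the mat.

Call:
{"fn": "arm_command", "kwargs": {"deltas": [[0.36,0.005,0.03,0,1],[0.36,0.01,0.07,0,2],[0.36,0.015,0.11,0,3],[0.36,0.02,0.15,0,4],[0.36,0.026,0.19,0,5],[0.36,0.032,0.23,0,6],[0.36,0.038,0.27,0,7],[0.36,0.044,0.31,0,8],[0.36,0.05,0.35,0.02,10],[0.36,0.055,0.39,0.05,11],[0.36,0.059,0.42,0.09,12],[0.36,0.06,0.438,0.13,12.1],[0.36,0.06,0.438,0.15,12.1],[0.36,0.06,0.438,0.16,12.1],[0.36,0.06,0.438,0.16,12.1],[0.36,0.06,0.438,0.16,12.1]], "force": 60}}

```text
time: 26.5
position: [0.6216, -0.2195, 0.0863]
eef_rot: [3.142, -0.0, -0.138]
wrist_force: [1.4, -0.7, -3.1]
width: 0.0382
grasp_force: 61.5
```

Call:
{"fn": "arm_command", "kwargs": {"deltas": [[0.36,0,0,0,0],[0.36,0,0,0,0],[0.36,0,0,0,0],[0.36,0,0,0,0]], "force": 20}}

```text
time: 26.9
position: [0.6215, -0.2198, 0.0869]
eef_rot: [3.141, -0.001, -0.138]
wrist_force: [0.4, 0.8, -3.9]
width: 0.0378
grasp_force: 61.5
```

```bash
cat > look.py <<'E'
from h import *
import sys
go([MW(32,0,56),MW(62,0,47)],YM); print("moment",np.round(get_obs()["moment"],3))
cs,sn=np.cos(YM),np.sin(YM)
for n in("scene","top"):
    B=cv2.cvtColor(camera(n),cv2.COLOR_RGB2BGR); cv2.imwrite(f"pics/{n}_{sys.argv[1]}.png",B)
    # battery against the cork: dark pixels near the tool
    o=get_obs()["position"]; u=proj(n,[o])[0].astype(int); m=cv2.inRange(B,(0,0,0),(40,40,40)); w=np.zeros_like(m); w[u[1]-45:u[1]+45,u[0]-45:u[0]+45]=255; m&=w
    for c in cv2.findContours(m,0,2)[0]:
        if cv2.contourArea(c)>150:
            q=cv2.approxPolyDP(cv2.convexHull(c),2.5,True)[:,0]; p=onz(n,q,.003)-M
            print(n,u,q.tolist(),np.round(np.c_[cs*p[:,0]+sn*p[:,1],-sn*p[:,0]+cs*p[:,1]]*1e3).tolist())
E
python3 look.py 10
```

```text
t 26.9 pos [ 621.5 -219.8   86.9] yaw -7.9 F [ 0.4  0.8 -3.9] w 0.0378
[ 0.2 -3.  30.9] turn -0.0
[30.2 -3.  40. ] turn -0.0
moment [-0.022  0.075  0.015]
scene [124 185] [[83, 140], [120, 140], [141, 166], [143, 200], [134, 211], [104, 203], [85, 160]] [[-115.0, -210.0], [-141.0, -111.0], [-77.0, -23.0], [18.0, 21.0], [54.0, 11.0], [52.0, -72.0], [-56.0, -176.0]]
top [354 179] [[389, 143], [398, 147], [398, 159], [385, 178], [381, 174]] [[192.0, -123.0], [182.0, -153.0], [142.0, -155.0], [74.0, -118.0], [85.0, -105.0]]
top [354 179] [[378, 134], [373, 223], [366, 223], [350, 213], [338, 177], [340, 169], [369, 134]] [[218.0, -86.0], [-73.0, -91.0], [-76.0, -69.0], [-52.0, -18.0], [57.0, 29.0], [84.0, 25.0], [213.0, -57.0]]
```

Call:
{"fn": "arm_command", "kwargs": {"deltas": [[0.36,0,-0.001,0.01,0],[0.36,0,-0.003,0.02,0],[0.36,0,-0.003,0.026,0],[0.36,0,-0.003,0.029,0],[0.36,0,-0.003,0.031,0],[0.36,0,-0.003,0.033,0],[0.36,0,-0.003,0.033,0]]}}

```text
time: 27.7
position: [0.6227, -0.2166, 0.0556]
eef_rot: [-3.141, -0.003, -0.139]
wrist_force: [-2.5, 3.7, 10.0]
width: 0.0384
grasp_force: 62.8
```

Touchdown of the low edge. Now I swing the top over it along an arc, so the block turns upright about that edge.

Call:
{"fn": "arm_command", "kwargs": {"deltas": [[0.36,0.003,0,0.0005,0],[0.36,0.006,0,0.0015,0],[0.36,0.009,0,0.0025,0],[0.36,0.012,0,0.0035,0],[0.36,0.012,0,0.0035,0]]}}

```text
time: 28.2
position: [0.636, -0.2188, 0.053]
eef_rot: [3.141, -0.006, -0.139]
wrist_force: [-1.4, 3.4, 12.8]
width: 0.0379
grasp_force: 64.7
```

```bash
python3 look.py 11
```

```text
t 28.2 pos [ 636.  -218.8   53. ] yaw -8.0 F [-1.4  3.4 12.8] w 0.0379
[-13.9   0.1  -3.1] turn -0.1
[16.   0.   6.1] turn -0.1
moment [ 0.446  0.617 -0.211]
scene [126 197] [[86, 152], [122, 152], [143, 179], [147, 205], [138, 220], [109, 212], [89, 175]] [[-81.0, -184.0], [-106.0, -90.0], [-40.0, -2.0], [29.0, 36.0], [75.0, 30.0], [73.0, -49.0], [-15.0, -145.0]]
top [350 177] [[394, 148], [394, 156], [376, 170], [381, 144]] [[177.0, -140.0], [150.0, -142.0], [96.0, -88.0], [185.0, -98.0]]
top [350 177] [[372, 132], [363, 174], [353, 196], [334, 184], [336, 167], [364, 132]] [[222.0, -67.0], [77.0, -48.0], [2.0, -23.0], [32.0, 39.0], [88.0, 38.0], [218.0, -41.0]]
```

Call:
{"fn": "arm_command", "kwargs": {"deltas": [[0.36,0.003,0,0.001,0],[0.36,0.006,0,0.002,0],[0.36,0.009,0,0.0035,0],[0.36,0.012,0,0.005,0],[0.36,0.012,0,0.005,0]]}}

```text
time: 28.8
position: [0.6489, -0.2208, 0.0481]
eef_rot: [3.141, -0.008, -0.139]
wrist_force: [1.1, 2.5, 10.4]
width: 0.0379
grasp_force: 66.9
```

```bash
python3 look.py 12
```

```text
t 28.8 pos [ 648.9 -220.8   48.1] yaw -8.0 F [ 1.1  2.5 10.4] w 0.0379
[-27.   -0.2  -8.1] turn -0.1
[ 2.9 -0.2  1.2] turn -0.1
moment [ 0.371  0.29  -0.124]
scene [124 203] [[83, 158], [121, 159], [141, 185], [146, 202], [139, 222], [109, 214], [87, 180]] [[-61.0, -184.0], [-84.0, -83.0], [-22.0, -1.0], [22.0, 30.0], [79.0, 34.0], [78.0, -47.0], [0.0, -144.0]]
top [350 173] [[394, 143], [394, 151], [382, 164], [376, 164], [381, 138]] [[194.0, -139.0], [167.0, -141.0], [118.0, -106.0], [116.0, -87.0], [205.0, -97.0]]
top [350 173] [[372, 128], [364, 164], [354, 189], [335, 182], [336, 164], [364, 128]] [[235.0, -66.0], [111.0, -49.0], [25.0, -24.0], [39.0, 36.0], [98.0, 39.0], [232.0, -40.0]]
```

Call:
{"fn": "arm_command", "kwargs": {"deltas": [[0.36,0.002,0,0.001,0],[0.36,0.004,0,0.002,0],[0.36,0.005,0,0.0035,0],[0.36,0.005,0,0.005,0],[0.36,0.005,0,0.005,0]]}}

```text
time: 29.4
position: [0.6544, -0.2218, 0.0451]
eef_rot: [3.14, -0.01, -0.14]
wrist_force: [-0.9, 3.2, 19.3]
width: 0.0377
grasp_force: 67.5
```

```bash
python3 look.py 13; python3 -c "
from h import *
print(ray('scene',[[139,222]])[0])"
```

```text
t 29.4 pos [ 654.4 -221.8   45.1] yaw -8.0 F [-0.9  3.2 19.3] w 0.0377
[-32.5  -0.3 -11.2] turn -0.1
[-2.6 -0.4 -1.9] turn -0.1
moment [ 0.357  0.595 -0.3  ]
scene [124 205] [[82, 160], [120, 161], [141, 188], [146, 203], [138, 223], [109, 215], [86, 183]] [[-54.0, -184.0], [-77.0, -83.0], [-13.0, 3.0], [25.0, 31.0], [82.0, 33.0], [80.0, -46.0], [9.0, -142.0]]
top [350 172] [[394, 142], [394, 149], [379, 163], [375, 162], [380, 137]] [[197.0, -139.0], [174.0, -140.0], [120.0, -96.0], [122.0, -83.0], [208.0, -93.0]]
top [350 172] [[371, 127], [355, 185], [335, 179], [336, 162], [363, 127]] [[238.0, -62.0], [38.0, -26.0], [49.0, 37.0], [105.0, 39.0], [235.0, -36.0]]
[1.13977498 0.15851271 1.05489074]
```

Call:
{"fn": "arm_command", "kwargs": {"deltas": [[0.36,0,0,0.0015,0],[0.36,0,0,0.003,0],[0.36,0,0,0.003,0]]}}

```text
time: 29.8
position: [0.6544, -0.2218, 0.045]
eef_rot: [3.14, -0.011, -0.14]
wrist_force: [-5.4, 3.9, 33.2]
width: 0.038
grasp_force: 68.8
```

```bash
python3 look.py 14
```

```text
t 29.8 pos [ 654.4 -221.8   45. ] yaw -8.0 F [-5.4  3.9 33.2] w 0.038
[-32.5  -0.3 -11.3] turn -0.1
[-2.6 -0.4 -2. ] turn -0.1
moment [ 0.73  1.32 -0.34]
scene [124 205] [[82, 160], [120, 161], [141, 188], [146, 203], [138, 223], [109, 215], [86, 183]] [[-54.0, -184.0], [-77.0, -83.0], [-13.0, 3.0], [25.0, 31.0], [82.0, 33.0], [80.0, -46.0], [9.0, -142.0]]
top [350 172] [[393, 141], [394, 149], [382, 163], [375, 162], [380, 137]] [[200.0, -136.0], [174.0, -140.0], [122.0, -105.0], [122.0, -83.0], [208.0, -93.0]]
top [350 172] [[371, 127], [355, 185], [335, 179], [336, 162], [363, 127]] [[238.0, -62.0], [38.0, -26.0], [49.0, 37.0], [105.0, 39.0], [235.0, -36.0]]
```

Three millimetres more command moved the tool 0.1 mm and added 14 N, at the height expected for the upright block, so it stands flat. I unload and check with projected corners before releasing.

Call:
{"fn": "arm_command", "kwargs": {"deltas": [[0.36,0,0,-0.003,0],[0.36,-0.001,0,-0.006,0],[0.36,-0.001,0,-0.0065,0]]}}

```text
time: 30.2
position: [0.6526, -0.2215, 0.0462]
eef_rot: [3.14, -0.008, -0.139]
wrist_force: [2.1, 1.5, 6.1]
width: 0.0383
grasp_force: 66.1
```

Run:
```python
from h import *
go([])
B=cv2.cvtColor(camera("scene"),cv2.COLOR_RGB2BGR); g=cv2.cvtColor(B,cv2.COLOR_BGR2GRAY)
h=cv2.cvtColor(B,cv2.COLOR_BGR2HSV)
for r in range(190,228,3): print(r,"S",h[r,100:160:3,1].tolist(),"V",h[r,100:160:3,2].tolist())
y=-7
for x0 in(52,58,64):
    P=[MW(x0+dx,y+dy,z) for dx,dy,z in((30,-40,3),(30,40,3),(30,-40,39),(30,40,39),(-30,40,39),(-30,40,3))]
    print(x0,np.round(proj("scene",P)).tolist())
```

```text
t 30.2 pos [ 652.6 -221.5   46.2] yaw -8.0 F [2.1 1.5 6.1] w 0.0383
190 S [58, 51, 33, 43, 30, 0, 57, 14, 30, 40, 22, 0, 15, 7, 15, 17, 16, 19, 17, 14] V [22, 20, 23, 18, 17, 17, 18, 18, 17, 19, 23, 30, 34, 39, 85, 137, 129, 79, 76, 75]
193 S [27, 43, 64, 48, 54, 30, 32, 13, 64, 51, 26, 15, 22, 0, 142, 109, 88, 27, 21, 17] V [19, 24, 20, 16, 19, 17, 16, 20, 16, 15, 20, 35, 23, 24, 113, 112, 87, 65, 73, 74]
196 S [140, 143, 43, 57, 30, 17, 0, 40, 55, 27, 43, 0, 55, 100, 144, 143, 135, 133, 131, 116] V [89, 93, 24, 18, 17, 15, 15, 19, 23, 19, 18, 24, 23, 33, 106, 75, 68, 67, 66, 68]
199 S [145, 143, 144, 29, 45, 36, 32, 43, 51, 48, 26, 30, 49, 15, 24, 113, 143, 145, 140, 141] V [100, 125, 103, 44, 17, 14, 16, 12, 20, 16, 20, 17, 21, 17, 21, 43, 73, 72, 73, 74]
202 S [144, 144, 145, 120, 0, 39, 16, 34, 0, 11, 46, 30, 28, 60, 17, 58, 145, 140, 141, 135] V [99, 110, 107, 70, 31, 13, 16, 15, 17, 24, 22, 17, 18, 17, 15, 22, 67, 73, 65, 68]
205 S [145, 146, 147, 119, 7, 36, 34, 57, 36, 8, 8, 0, 34, 21, 17, 45, 130, 133, 135, 137] V [111, 110, 104, 47, 36, 14, 15, 18, 14, 33, 34, 13, 15, 12, 
[... 956 characters left out ...]
, 145, 145, 146, 147, 147, 147, 146, 145, 145, 147, 137, 125, 143, 146, 148, 145, 149, 142] V [133, 131, 123, 121, 138, 134, 135, 142, 131, 123, 100, 87, 52, 53, 96, 119, 140, 128, 125, 124]
226 S [140, 145, 145, 147, 149, 149, 149, 148, 147, 145, 148, 147, 145, 148, 148, 147, 149, 144, 148, 148] V [131, 130, 118, 120, 128, 132, 128, 131, 134, 127, 133, 135, 125, 119, 129, 125, 145, 122, 122, 124]
52 [[108.0, 215.0], [138.0, 223.0], [104.0, 209.0], [135.0, 216.0], [144.0, 195.0], [147.0, 202.0]]
58 [[107.0, 218.0], [137.0, 225.0], [103.0, 211.0], [134.0, 219.0], [143.0, 197.0], [146.0, 204.0]]
64 [[106.0, 220.0], [136.0, 227.0], [102.0, 213.0], [133.0, 221.0], [142.0, 200.0], [145.0, 206.0]]
```

Run:
```python
from h import *
np.set_printoptions(linewidth=200)
B=np.mean([camera("scene").astype(float) for _ in range(12)],0); np.save("avg.npy",B)
g=B.mean(2)
print("cols 106..150"); 
for r in range(186,227): print(r,np.round(g[r,100:152:2]).astype(int).tolist())
P=[MW(52+dx,-7+dy,z) for dx,dy,z in((6,-20,59),(6,20,59),(-6,20,59),(-6,-20,59))]; print(np.round(proj("scene",P),1).tolist())
```

```text
cols 106..150
186 [19, 18, 17, 17, 17, 16, 17, 16, 18, 16, 17, 17, 16, 22, 35, 42, 62, 97, 108, 69, 52, 90, 133, 137, 138, 138]
187 [18, 17, 18, 18, 17, 17, 17, 17, 17, 16, 17, 17, 17, 20, 29, 39, 44, 61, 69, 42, 27, 64, 129, 137, 137, 136]
188 [18, 19, 18, 17, 17, 17, 17, 17, 17, 17, 16, 16, 17, 18, 23, 35, 40, 43, 45, 36, 30, 63, 130, 137, 137, 127]
189 [18, 19, 17, 18, 16, 16, 18, 17, 17, 16, 16, 17, 17, 19, 19, 29, 35, 38, 40, 38, 35, 77, 132, 137, 135, 109]
190 [18, 18, 18, 17, 17, 17, 16, 17, 17, 16, 16, 16, 17, 17, 16, 22, 28, 33, 36, 37, 36, 84, 130, 135, 126, 87]
191 [18, 20, 18, 16, 17, 17, 17, 16, 17, 16, 17, 17, 16, 16, 15, 18, 26, 29, 30, 33, 35, 78, 115, 128, 107, 75]
192 [18, 21, 18, 17, 17, 16, 16, 16, 17, 17, 16, 15, 16, 16, 16, 16, 26, 29, 24, 26, 33, 74, 96, 110, 84, 70]
193 [19, 25, 19, 18, 16, 16, 15, 16, 15, 16, 15, 17, 16, 16, 16, 16, 27, 30, 21, 22, 34, 80, 87, 88, 72, 63]
194 [25, 42, 25, 18, 16, 17, 16, 16, 16, 16, 16, 18, 18, 17, 16, 16, 30, 30, 21, 20, 41, 86, 86, 80, 66, 53]
195 [43, 61, 38, 19, 17, 16, 15, 15, 15, 14, 16, 18, 17, 16, 16, 16, 29, 26, 21, 
[... 2781 characters left out ...]
 91, 95, 92, 96, 89, 86, 67, 48, 33, 24, 16, 15, 13, 14, 32, 50, 70, 73, 88, 91]
222 [96, 98, 89, 89, 87, 87, 97, 99, 94, 99, 96, 101, 86, 73, 62, 48, 34, 25, 16, 16, 37, 53, 82, 87, 99, 93]
223 [95, 97, 90, 88, 86, 89, 99, 102, 91, 96, 99, 103, 93, 88, 82, 71, 66, 55, 38, 26, 50, 61, 85, 90, 100, 92]
224 [97, 99, 92, 85, 82, 90, 98, 103, 89, 93, 97, 100, 96, 92, 89, 85, 90, 86, 70, 48, 70, 74, 84, 90, 99, 92]
225 [96, 99, 92, 83, 82, 90, 97, 102, 91, 93, 95, 97, 98, 93, 90, 92, 98, 101, 89, 73, 84, 87, 86, 90, 102, 92]
226 [94, 93, 89, 85, 84, 88, 92, 96, 93, 92, 93, 96, 96, 95, 91, 95, 95, 96, 90, 87, 88, 93, 91, 94, 104, 93]
[[113.7, 198.5], [129.1, 202.2], [131.0, 198.0], [115.7, 194.3]]
```

The averaged picture shows the block's top far edge on (110,212)–(136,218) and the bottom far edge on (110,217)–(136,223). It stands upright within about 3°, leaning slightly away. I ease it back a little with light pressure, then release.

Call:
{"fn": "arm_command", "kwargs": {"deltas": [[0.36,-0.0015,0,0.002,0],[0.36,-0.003,0,0.004,0],[0.36,-0.003,0,0.004,0]]}}

```text
time: 31.15
position: [0.6541, -0.2217, 0.0452]
eef_rot: [3.14, -0.017, -0.139]
wrist_force: [5.2, 3.9, 18.2]
width: 0.0378
grasp_force: 67.5
```

Call:
{"fn": "arm_command", "kwargs": {"deltas": [[0.36,0,0,-0.002,0],[0.36,0,0,-0.004,0],[0.36,0,0,-0.0045,0],[0.36,0,0,-0.0045,0]]}}

```text
time: 31.55
position: [0.6514, -0.2214, 0.0467]
eef_rot: [3.14, -0.011, -0.139]
wrist_force: [5.0, 0.8, 7.9]
width: 0.0381
grasp_force: 66.2
```

Call:
{"fn": "arm_command", "kwargs": {"deltas": [[0.36,0.002,0,-0.0015,0],[0.36,0.002,0,-0.0015,0],[0.5,0.002,0,-0.0015,0],[0.55,0.002,0,-0.0015,0],[0.62,0.002,0,-0.0015,0],[0.66,0.002,0,-0.0015,0]]}}

```text
time: 32.15
position: [0.6473, -0.2205, 0.0442]
eef_rot: [-3.141, 0.002, -0.139]
wrist_force: [0.8, -0.4, -0.7]
width: 0.0561
grasp_force: 0.0
```

Call:
{"fn": "arm_command", "kwargs": {"deltas": [[0.66,0,0,-0.01,0],[0.66,0,0,-0.03,0],[0.66,0,0,-0.07,0],[0.66,0,0,-0.12,0],[0.66,-0.05,0,-0.17,0],[0.66,-0.1,0,-0.2,0],[0.66,-0.15,0.05,-0.2,0],[0.66,-0.15,0.1,-0.2,0],[0.66,-0.15,0.15,-0.2,0],[0.66,-0.15,0.2,-0.2,0],[0.66,-0.15,0.25,-0.2,0],[0.66,-0.15,0.25,-0.2,0],[0.66,-0.15,0.25,-0.2,0],[0.66,-0.15,0.25,-0.2,0]]}}

```text
time: 33.55
position: [0.4646, -0.4477, 0.2451]
eef_rot: [-3.141, 0.0, -0.14]
wrist_force: [0.7, -0.3, -0.1]
width: 0.0562
grasp_force: 0.0
```

Run:
```python
from h import *
go([]); cs,sn=np.cos(YM),np.sin(YM)
def mat(n,q,z): p=onz(n,q,z)-M; return np.round(np.c_[cs*p[:,0]+sn*p[:,1],-sn*p[:,0]+cs*p[:,1]]*1e3).tolist()
for n in("scene","top"):
    B=cv2.cvtColor(camera(n),cv2.COLOR_RGB2BGR); cv2.imwrite(f"pics/{n}_end.png",B)
    h=cv2.cvtColor(B,cv2.COLOR_BGR2HSV); w=np.zeros(B.shape[:2],np.uint8)
    cv2.fillPoly(w,[proj(n,[MW(x,y,3) for x,y in((-118,-98),(118,-98),(118,98),(-118,98))]).astype(int)],255)
    for nm,m,z in(("panel",cv2.inRange(h,(0,0,70),(180,60,255)),.008),("batt",cv2.inRange(B,(0,0,0),(48,48,48)),.039)):
        for c in cv2.findContours(m&w,0,2)[0]:
            if cv2.contourArea(c)>80: q=cv2.approxPolyDP(cv2.convexHull(c),2.5,True)[:,0]; print(n,nm,cv2.contourArea(c),q.tolist(),mat(n,q,z),mat(n,q,.003) if nm=="batt" else "")
    A=cv2.imread(f"pics/{n}0.png")
    for nm,P in(("tin_s",(.7735,.2063,.1)),("tin_b",(.789,-.181,.08)),("jar",(.759,-.288,.08))):
        u,v=proj(n,[P])[0].astype(int); print(nm,np.abs(A[v-14:v+14,u-14:u+14].astype(int)-B[v-14:v+14,u-14:u+14]).mean().round(1))
P=[MW(56+dx,-7+dy,z) for dx,dy,z in((30,-40,3),(30,40,3),(-30,40,3),(-30,-40,39),(-30,40,39))]; print(np.round(proj("scene",P)).tolist(),np.round(proj("top",P)).tolist())
```

```text
t 33.55 pos [ 464.6 -447.7  245.1] yaw -8.0 F [ 0.7 -0.3 -0.1] w 0.0562
scene panel 1428.5 [[130, 155], [171, 164], [158, 195], [117, 185]] [[-99.0, -62.0], [-100.0, 54.0], [-3.0, 55.0], [-3.0, -59.0]] 
scene batt 829.5 [[116, 192], [144, 199], [147, 206], [140, 222], [109, 215], [107, 210]] [[31.0, -38.0], [31.0, 37.0], [48.0, 51.0], [93.0, 51.0], [94.0, -29.0], [83.0, -39.0]] [[14.0, -55.0], [15.0, 22.0], [32.0, 37.0], [79.0, 37.0], [80.0, -46.0], [69.0, -57.0]]
tin_s 3.9
tin_b 4.6
jar 5.3
top panel 1212.5 [[328, 194], [365, 200], [362, 231], [324, 225]] [[-3.0, 55.0], [-6.0, -60.0], [-103.0, -58.0], [-101.0, 58.0]] 
top batt 526.5 [[362, 169], [359, 188], [334, 185], [339, 165]] [[82.0, -35.0], [21.0, -30.0], [20.0, 45.0], [84.0, 36.0]] [[93.0, -44.0], [30.0, -40.0], [29.0, 39.0], [96.0, 29.0]]
tin_s 4.3
tin_b 4.5
jar 4.6
[[108.0, 217.0], [137.0, 224.0], [146.0, 204.0], [114.0, 190.0], [143.0, 197.0]] [[363.0, 171.0], [337.0, 168.0], [336.0, 186.0], [365.0, 187.0], [338.0, 183.0]]
```

Both stand on the mat with a 25 mm gap: the panel flat at x −103…−3, the battery upright at about x 22…82. The tins and jar are unchanged and the arm is clear.

```bash
python3 -c "
from rig import close_job
print(close_job())"
```

```text
the job is handed in; nothing more can be done
None
```

I handed the job in at about 34 s: both buttons are turned aside, the panel lies flat and the battery stands upright beside it on the mat, and the tins and jar show no movement in the camera images. On the first try at button b, a fingertip pressed against the bar's end with 49 N for a moment; I backed off at once, and nothing moved.

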